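# Rock the pipe-centring gauge round a vent header to its preset angle and hold it

## Task

The next branch on the instrument vent header is to be marked at the angle already set on the pipe-centring gauge. Take the gauge from the bench, seat its V foot upright and squarely on the bare stretch of the strapped-down pipe, between the fat coupling and the clamp next to the end cap, then rock it gently round the pipe until its swinging pointer settles on the index mark. Finish still gripping the gauge there, both arms of the V lightly pressed on the pipe and the pointer at rest on the mark, so that a colleague can mark the pipe under its centre pin; leave the other things on the bench alone.

Things in the scene. Friction and masses are not known exactly. Their poses are not given: they have to be found in the camera images.
- gauge_grip (a point): Centre of the gauge's grip lug, 146 mm above the underside of its feet, midway in width and thickness. The lug, on top of the gauge, is 46 mm wide (y), 24 mm thick (x) and stands clear of the dial case from 128 to 164 mm above the feet. Gauge axes: x points out of the dial's face (grip across the 24 mm along x), y across its width, z up from foot to lug.
- gauge_dial (a point): Centre of the gauge's round dial, 62 mm below gauge_grip, same axes. The gauge is a loose aluminium tool, about 0.45 kg, standing on the bench on its V foot, 164 mm tall, 88 mm wide over the feet; its dial case has a white face and dark rim, 88 mm diameter, 24 mm thick, flush with the lug's faces. Its foot is 36 mm thick.
- gauge_vee (a point): Centre line of the gauge's V foot, 149.9 mm straight below gauge_grip, same axes: it lies on the pipe's axis when both arms of the V rest on the pipe. The V is a 90 degree notch open downwards, 60 mm wide at the feet, 30 mm deep, right through the 36 mm thick foot along x. Its tip is 33.9 mm, the feet's underside 3.9 mm above this point.
- pointer (a joint): Black pendulum pointer, 35 mm long, hung from the dial's centre: its angle on the dial in rad, 0 when it points straight down to the foot, positive towards the gauge's +y. It hangs plumb by its own weight and swings for about a second after the gauge is moved. Leaning the lug towards the gauge's +y by an angle makes it read plus that angle.
- pointer_tip (a point): Tip of the black pointer, in the recess of the dial, 35 mm from the dial's centre; z axis along the pointer.
- index (a joint): The index mark, a brass tab 6 mm wide clipped over the dial's dark rim, preset by the fitter and stiff: its angle on the dial in rad, counted as for the pointer (0.20 to 0.45, on the +y side of straight down). When the pointer is on the mark both joints read the same.
- index_mark (a point): The brass index tab, 40 mm from the dial's centre; z axis along the radius of the dial.
- bare_pipe (a point): On the axis of the fixed vent header, a 48 mm steel pipe, 350 mm long, clamped on two strut offcuts; middle of its bare stretch, 69 mm above the bench, x along the pipe to its capped end, z up. Along x from here: bare pipe -70 to +72 mm, then a clamp (ears 46 mm above the axis) and the cap; on the - side a 62 mm diameter coupling (-70 to -130 mm), then a clamp.
- offcut: Bystander: steel pipe offcut standing on end, 48 mm diameter, 75 mm tall; origin at the centre of its underside.
- spanner: Bystander: spanner 200 mm long lying flat on the bench; origin at the middle of its underside, x along it.
- vial_rack: Bystander: black vial rack 90 x 150 mm, 49 mm tall with the vials; origin at the centre of its underside.
Things that resemble listed ones, but are neither listed nor needed, are in the scene too. Leave any orange or purple look-alike of the part that bears gauge_grip alone.

How it is judged:
On the way, in this order (a step that is already met when the one before it is completed fails the run):
1. the gauge is lifted clear of the bench in the fingers (height (world z) of gauge_vee above 0.03 m and contact force between the fingers and gauge above 1 N), for 0.2 s.
2. the V foot sits on the bare stretch of the header, gauge upright (y of gauge_vee in the frame of bare_pipe between -0.004 and 0.004 m and z of gauge_vee in the frame of bare_pipe between -0.004 and 0.004 m and x of gauge_vee in the frame of bare_pipe between -0.052 and 0.052 m and angle between the x axis of gauge_vee and the x axis of bare_pipe, either way round below 0.1 rad and contact force between gauge and header above 0.5 N and angle between gauge_grip's own z axis and vertical below 0.1 rad), for 0.2 s.
3. rocked over on the pipe, the pointer has settled on the index mark (y of gauge_vee in the frame of bare_pipe between -0.004 and 0.004 m and z of gauge_vee in the frame of bare_pipe between -0.004 and 0.004 m and x of gauge_vee in the frame of bare_pipe between -0.052 and 0.052 m and angle between the x axis of gauge_vee and the x axis of bare_pipe, either way round below 0.1 rad and angle between the z axis of pointer_tip and the z axis of index_mark, either way round below 0.075 rad and velocity of joint pointer between -0.4 and 0.4 rad/s), for 0.3 s.
At the end, for the whole second after the job is handed in: The gauge is gripped (over 1 N), its V centre within 4 mm of the pipe axis, within 52 mm of the bare stretch's middle, square within 0.10 rad; it bears on the header with 0.5 to 30 N; the pointer is within 0.075 rad of the mark and under 0.4 rad/s (all of step 3 and contact force between gauge and header between 0.5 and 30 N and contact force between the fingers and gauge above 1 N); the arm keeps its last pose, push and grip.
It fails at once if the gauge is forced hard onto the header (over 40 N) (contact force between gauge and header above 40 N).
It fails at once if the gauge is knocked over (angle between gauge_grip's own z axis and vertical above 0.9 rad).
It fails at once if the pipe offcut is disturbed (moved over 15 mm) (distance of offcut from where it was at the start of the episode above 0.015 m).
It fails at once if the spanner is disturbed (moved over 15 mm) (distance of spanner from where it was at the start of the episode above 0.015 m).
It fails at once if the vial rack is disturbed (moved over 15 mm) (distance of vial_rack from where it was at the start of the episode above 0.015 m).
It also fails if it takes over 45 s, if anything falls off the work surface, if the arm or the gripper's body presses on something with over 40 N, if the wrist force passes 120 N, or if a joint passes its speed limit or range.

## Robot

A 6-joint arm with a two-finger parallel gripper is mounted at the origin on the work surface. World frame = base frame: x ahead of the robot, y to its left, z up, the work surface at z = 0. Lengths are in m, angles in rad, forces in N, time in s.
With the tool pointing down it reaches from about 0.375 to 0.9 m from the base axis. Payload 3.1 kg.
Tool frame: the origin (TCP) lies between the finger pads; the fingertips stand manip.nose_length ahead of it and the grasp point (between the pads) lies 5 mm behind it (manip.nose_length is the distance from the TCP to the fingertips, in m); z points along the fingers, y is the line along which they close (so a half turn about z gives the same grasp; the last joint's range is limited). The gripper opens to 85 mm and grips with 20 to 120 N. Pads are 22 mm wide; open, the fingers measure 114 mm over their backs; the gripper's body (76 mm by 85 mm) begins 54 mm behind the grasp point. The pads swing forward as they close: fully open they stand 13 mm farther back than shut.
Start: joints at [1.101, 0.527, 1.433, -0, 1.181, -0.178], TCP at [0.179, 0.599, 0.245] pointing down, gripper open.
Joint ranges: [-3.08, 3.08], [-0.75, 2.2], [0.22, 2.44], [-1.43, 4.57], [0, 2.65], [-2.85, 2.85]. Speed limits (rad/s): [2.79, 2.79, 3.14, 3.14, 3.14, 3.14].

## Interface

Orientations are given as a unit quaternion [x, y, z, w].
In Python, from station import monitor, eyes, job, manip gives the robot as it stands.
- The arm moves only by the shell command python3 -m pendant 'ROWS' [FORCE]. ROWS is JSON, a list that holds one entry, the list of rows, each a list of 7 numbers: the shift along the tool's x, y, z as a fraction of full scale, then the turn, a rotation vector about the tool's x, y, z as a fraction of full scale, then the opening, from 0 (shut) to 1 (fully open). A call has 1 to 20 rows; each row shifts and turns the commanded pose from where the row before left it, along the tool's axes as they then stand; what a row does not reach is not made up. Full scale, the value 1, is 800 mm for a shift and 0.12 rad for a turn. A row lasts 1/10 s, in which the tool goes at most 50 mm and 8.59 degrees, less where a joint would pass 70% of its speed; a pose out of reach is approached as far as the arm can. A call with a number of a shift or a turn outside -1 to 1 is refused whole. A call with a gripper value outside its range is refused whole. The fingers move at their own pace and stop on an object; FORCE is the grip in N (left out, the last holds). Time passes only in rows, so rows that do not move let the fingers close. It gives the time, the measured TCP pose, the force, the opening and the grip force at its end, in the units of the state.
- monitor.sense(): the state, without advancing time (a new reading comes with each control period).
- eyes.snapshot(name): name is "scene" or "top"; returns a dict with "pixels" (400x640x3 uint8, red, green, blue), "depth" (400x640 float32, m along the optical axis (not along the pixel's ray), 0 where there is no reading), "intrinsics" (3x3 intrinsics, pixels), "eye" and "attitude" of the camera in the world. Camera axes: x right, y down, z forward; pixel columns grow to the right and rows downward; lengths in m; the calibration is good to about 2 mm. A picture is of the moment at which its call begins.
- job.sign_off(): hands the job in; it is judged then, once.
The state is a dict: "t": time; "q": joint angles; "qd": joint speeds; "tau": joint torques, N m; "tcp_pos": TCP position; "tool_rot": TCP orientation; "force": force on the tool from outside, world axes, zero at the start; "ft_torque": the same for the moment, N m; "finger_gap": opening from 0.0 (shut) to 1.0 (fully open); "gripper_force": force on a finger pad.
Only numpy, scipy, OpenCV 4.12 (cv2) and the standard library are available. Lean on these libraries where they do the work, as an engineer would, in place of code of your own. Each camera call takes 0.05 s, during which the arm holds its last target. There are 200 camera calls.

## Working session

There is one attempt and no reset: what is moved stays moved. The work goes in short steps, Python scripts to look and compute and a shell command to move; the robot and the scene stay as the last step left them, time stands still between calls to the robot, and variables do not carry over. Pictures are saved under pics/ and viewed, at most 10 in all, crops included, and the job is handed in when it is done.

```bash
mkdir -p pics; ls
cat > h.py <<'E'
import numpy as np, cv2
from scipy.spatial.transform import Rotation as R
from station import monitor, eyes, job, manip
def snap(n):
    s=eyes.snapshot(n); d=s["depth"]; K=np.array(s["intrinsics"])
    a=np.array(s["attitude"]); M=a if a.shape==(3,3) else R.from_quat(a).as_matrix()
    v,u=np.mgrid[:d.shape[0],:d.shape[1]]
    c=np.stack([(u-K[0,2])/K[0,0]*d,(v-K[1,2])/K[1,1]*d,d],-1)
    P=c@M.T+np.array(s["eye"]); P[d==0]=np.nan
    return s["pixels"],P,s,M,K
E
python3 - <<'E'
from h import *
for n in("scene","top"):
    im,P,s,M,K=snap(n); cv2.imwrite(f"pics/{n}0.png",im[:,:,::-1]); np.savez(f"{n}0.npz",im=im,P=P); print(s["eye"],s["attitude"],K[0,0])
print(monitor.sense(),manip.nose_length)
E
```

```text
pics
[ 1.48821453 -0.27017769  1.21494708] [ 0.73111405  0.58103493 -0.22945386 -0.27426555] 516.1568600019615
[ 0.3201755  -0.05083699  1.15300954] [-0.69508254  0.71252985 -0.07362203  0.06116589] 390.04868338817545
{'t': 0.1, 'q': array([ 1.10152768e+00,  5.28379332e-01,  1.43381509e+00, -5.86398347e-07,
        1.18140772e+00, -1.78505595e-01]), 'qd': array([ 0.00065228, -0.00185831, -0.00549258,  0.00127865, -0.00087397,
        0.00064039]), 'tau': array([-1.80527218e-04, -4.43309963e+01, -1.78586912e+01, -2.02330657e-04,
        3.84217667e-03, -5.60028951e-06]), 'tcp_pos': array([0.1788584 , 0.59819353, 0.24441467]), 'tool_rot': array([ 1.44869756e-01,  9.89450223e-01, -9.52586140e-04, -3.19505721e-04]), 'force': array([ 0.15842283, -0.86888181, -0.24031263]), 'ft_torque': array([-0.04159366,  0.00827549,  0.01282753]), 'gripper_force': 0.0, 'finger_gap': 1.0041072050255282} 0.014
```

View pics/scene0.png

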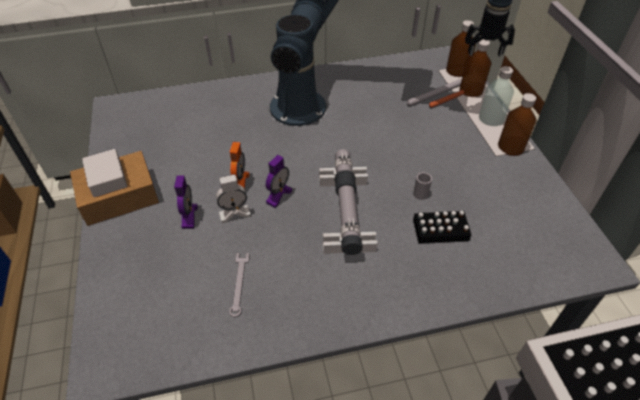

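View pics/top0.png

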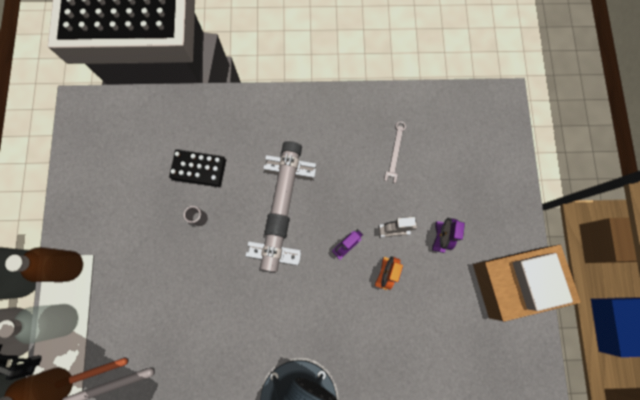

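The real gauge is the silver/white one at scene (232,198) and top (398,227). Purple and orange look-alikes stand around it. The header runs from about (270,265) to (291,148) in the top view, with its cap end at (291,148), and the coupling is at (277,227).

Run:
```python
from h import *
for n,(u0,u1,v0,v1) in dict(scene=(195,265,155,225),top=(365,425,205,250)).items():
    z=np.load(n+"0.npz"); im,P=z["im"],z["P"]
    c=im[v0:v1,u0:u1,::-1]; cv2.imwrite(f"pics/{n}c.png",cv2.resize(c,None,fx=8,fy=8,interpolation=cv2.INTER_CUBIC))
    Q=P[v0:v1,u0:u1].reshape(-1,3); C=im[v0:v1,u0:u1].reshape(-1,3).astype(int)
    g=(C.max(1)-C.min(1)<40)
    for lo,hi in((.13,.159),(.159,.172)):
        m=g&(Q[:,2]>lo)&(Q[:,2]<hi); q=Q[m]
        if m.sum()>5:
            r=cv2.minAreaRect((q[:,:2]*1000).astype(np.float32)); print(n,lo,m.sum(),q.mean(0),r)
# pipe
z=np.load("top0.npz");P=z["P"];Q=P[130:285,235:330].reshape(-1,3)
m=(Q[:,2]>.085)&(Q[:,2]<.098); q=Q[m]; 
c=q.mean(0); w,V=np.linalg.eigh(np.cov(q[:,:2].T)); a=V[:,1]*np.sign(V[0,1]); 
print("pipe",m.sum(),c,a)
Q2=Q[(Q[:,2]>.03)]; s=(Q2[:,:2]-c[:2])@a; y=(Q2[:,:2]-c[:2])@[-a[1],a[0]]
for k in np.arange(-.26,.26,.01):
    b=(abs(s-k)<.005)
    if b.sum(): print(round(k,3),Q2[b,2].max().round(4),y[b].min().round(3),y[b].max().round(3),np.median(y[b&(abs(y)<.04)&(Q2[:,2]>.085)]).round(4))
```

```text
scene 0.13 121 [ 0.46919805 -0.29142609  0.14399495] ((414.1935729980469, -283.3897705078125), (46.69707107543945, 135.9804229736328), 80.9379653930664)
scene 0.159 117 [ 0.46502506 -0.29245794  0.1642723 ] ((462.78448486328125, -292.503662109375), (26.517345428466797, 45.716827392578125), 2.6896936893463135)
top 0.13 46 [ 0.45626927 -0.27973389  0.14575815] ((462.248046875, -287.9171447753906), (24.77305030822754, 42.54771041870117), 4.840777397155762)
top 0.159 160 [ 0.46201016 -0.29045579  0.16285447] ((462.2196350097656, -290.48785400390625), (23.602455139160156, 45.739990234375), 5.63912296295166)
pipe 1571 [0.52754936 0.03964838 0.09113464] [ 0.9813476  -0.19224172]
-0.18 0.0948 -0.023 0.023 0.0008
-0.17 0.0974 -0.022 0.024 0.0003
-0.16 0.095 -0.023 0.025 0.0002
-0.15 0.0961 -0.072 0.074 0.0006
-0.14 0.1174 -0.074 0.076 0.0002
-0.13 0.1166 -0.029 0.028 -0.001
-0.12 0.1131 -0.072 0.075 -0.0004
-0.11 0.0948 -0.074 0.076 0.0006
-0.1 0.0955 -0.023 0.024 -0.0003
-0.09 0.0992 -0.023 0.028 -0.0003
-0.08 0.1026 -0.03 0.032 0.0001
-0.07 0.1034 -0.029 0.032 -0.0016
-0.06 0.1037 -0.03 0.029 -0.0001
-0.05 0.1025 -0.03 0.031 -0.002
-0.04 0.1043 -0.029 0.03 -0.0005
-0.03 0.1026 -0.031 0.033 -0.0003
-0.02 0.0955 -0.022 0.024 -0.0002
-0.01 0.094 -0.023 0.022 -0.0015
0.0 0.0951 -0.023 0.025 0.0008
0.01 0.0945 -0.022 0.024 -0.0005
0.02 0.0944 -0.023 0.023 0.0019
0.03 0.0953 -0.022 0.024 -0.0007
0.04 0.0949 -0.023 0.024 0.0015
0.05 0.0952 -0.023 0.023 -0.001
0.06 0.095 -0.022 0.024 0.0015
0.07 0.0961 -0.023 0.024 -0.0016
0.08 0.0945 -0.023 0.023 -0.0002
0.09 0.0946 -0.022 0.025 0.0006
0.1 0.0964 -0.023 0.023 0.0005
0.11 0.0957 -0.073 0.075 0.0007
0.12 0.1162 -0.072 0.075 -0.0036
0.13 0.1161 -0.029 0.026 0.0022
0.14 0.114 -0.071 0.074 -0.0039
0.15 0.0952 -0.073 0.075 0.0001
0.16 0.1007 -0.027 0.029 -0.0001
0.17 0.1 -0.027 0.028 0.0007
0.18 0.1019 -0.027 0.03 -0.0007
0.19 0.0933 -0.025 0.018 -0.0052
```

View pics/scenec.png

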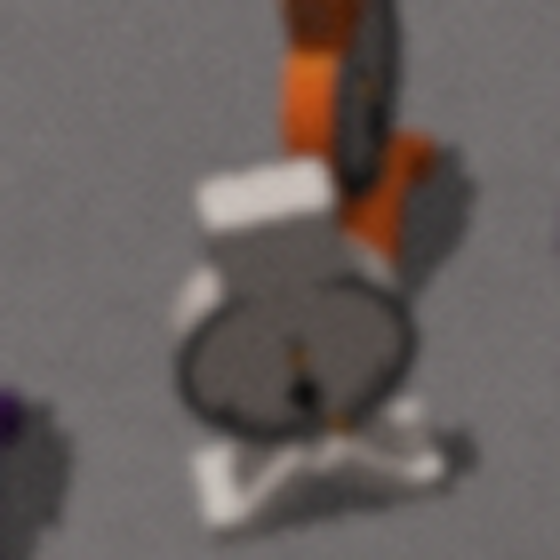

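View pics/topc.png

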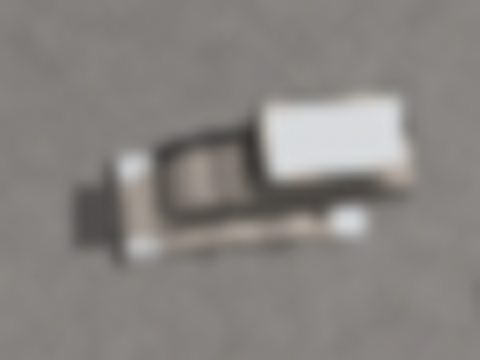

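```bash
cat >> h.py <<'E'
def plan(pos,yaw=None,rot=None,n=1):
    "tool-frame shift (fraction) and turn (fraction) to reach pos / tool-y heading yaw, pointing down"
    s=monitor.sense(); T=R.from_quat(s["tool_rot"])
    d=T.inv().apply(np.array(pos)-s["tcp_pos"])/.8
    if rot is None: y=np.array([np.cos(yaw),np.sin(yaw),0]);z=np.array([0,0,-1.]);rot=R.from_matrix(np.stack([np.cross(y,z),y,z],1))
    print("t",s["t"],"tcp",s["tcp_pos"].round(4),"F",s["force"].round(2),"gap",round(s["finger_gap"],3),"grip",s["gripper_force"])
    print("shift",d.round(4),"per row",(d/n).round(4),"turn",((T.inv()*rot).as_rotvec()/.12).round(3))
E
python3 -m pendant '[[[-0.041,-0.029,0,0,0,0,0.6],[-0.041,-0.029,0,0,0,0,0.6],[-0.041,-0.029,0,0,0,0,0.6],[-0.041,-0.029,0,0,0,0,0.6],[-0.041,-0.029,0,0,0,0,0.6],[-0.041,-0.029,0,0,0,0,0.6],[-0.041,-0.029,0,0,0,0,0.6],[-0.041,-0.029,0,0,0,0,0.6],[-0.041,-0.029,0,0,0,0,0.6],[-0.041,-0.029,0,0,0,0,0.6],[-0.041,-0.029,0,0,0,0,0.6]]]'
python3 -m pendant '[[[-0.016,-0.05,0,0,0,0,0.6],[-0.016,-0.05,0,0,0,0,0.6],[-0.016,-0.05,0,0,0,0,0.6],[-0.016,-0.05,0,0,0,0,0.6],[-0.016,-0.05,0,0,0,0,0.6],[-0.016,-0.05,0,0,0,0,0.6],[-0.016,-0.05,0,0,0,0,0.6],[-0.016,-0.05,0,0,0,0,0.6],[-0.016,-0.05,0,0,0,0,0.6],[-0.016,-0.05,0,0,0,0,0.6],[-0.016,-0.05,0,0,0,0,0.6],[-0.016,-0.05,0,0,0,0,0.6],[-0.016,-0.05,0,0,0,0,0.6]]]'
python3 -m pendant '[[[0,0,0,0,0,0.99,0.6],[0,0,0,0,0,0.99,0.6],[0,0,0,0,0,0.99,0.6],[0,0,0,0,0,0.99,0.6],[0,0,0,0,0,0.99,0.6],[0,0,0,0,0,0.99,0.6],[0,0,0,0,0,0.99,0.6],[0,0,0,0,0,0.99,0.6],[0,0,0,0,0,0.99,0.6],[0,0,0,0,0,0.99,0.6],[0,0,0,0,0,0,0.6],[0,0,0,0,0,0,0.6]]]'
python3 - <<'E'
from h import *
z=np.load("top0.npz"); P=z["P"];im=z["im"].astype(int)
# refine yaw: gauge foot + lug from both cams; long-edge of lug top
for n,b in(("top",(205,250,365,425)),("scene",(155,225,195,265))):
    z=np.load(n+"0.npz"); Q=z["P"][b[0]:b[1],b[2]:b[3]].reshape(-1,3);C=z["im"][b[0]:b[1],b[2]:b[3]].reshape(-1,3).astype(int)
    m=(C.max(1)-C.min(1)<40)&(Q[:,2]>.157)&(Q[:,2]<.172);q=Q[m,:2]
    w,V=np.linalg.eigh(np.cov(q.T)); v=V[:,0]*np.sign(V[0,0]); print(n,q.mean(0),np.arctan2(v[1],v[0]))
Q=P[190:300,320:470].reshape(-1,3); C=im[190:300,320:470].reshape(-1,3)
m=(C.max(1)-C.min(1)>=40)&(Q[:,2]>.06); print("lookalikes near:",Q[m][np.argsort(np.hypot(*(Q[m][:,:2]-[.462,-.2905]).T))[:3]])
plan([.462,-.2905,.146],.087)
E
```

```text
t: 1.2
tcp_pos: [0.4522, 0.2493, 0.2451]
tool_rot: [0.145, 0.989, -0.0, -0.0]
force: [0.9, -0.6, -0.2]
finger_gap: 0.596
gripper_force: 0.0
t: 2.5
tcp_pos: [0.4615, -0.2966, 0.245]
tool_rot: [0.145, 0.989, 0.0, -0.0]
force: [1.1, 0.1, -0.1]
finger_gap: 0.602
gripper_force: 0.0
t: 3.7
tcp_pos: [0.4618, -0.2949, 0.245]
tool_rot: [0.673, 0.74, 0.0, -0.0]
force: [-0.3, -0.7, 0.3]
finger_gap: 0.6
gripper_force: 0.0
top [ 0.46200416 -0.29029416] 0.0478404507606709
scene [ 0.4655304  -0.29233555] 0.013442533169371638
lookalikes near: [[ 0.37585141 -0.26930628  0.09657716]
 [ 0.37317829 -0.2781312   0.0924583 ]
 [ 0.37571169 -0.26579582  0.10052503]]
t 3.7 tcp [ 0.4618 -0.2949  0.245 ] F [-0.35 -0.72  0.34] gap 0.6 grip 0.0
shift [0.0054 0.0008 0.1238] per row [0.0054 0.0008 0.1238] turn [-0.004 -0.004  0.062]
```

```bash
python3 -m pendant '[[[0.0045,0.002,0.02,0,0,0.16,0.6],[0,0,0.025,0,0,0,0.6],[0,0,0.025,0,0,0,0.6],[0,0,0.025,0,0,0,0.6],[0,0,0.015,0,0,0,0.6],[0,0,0.014,0,0,0,0.6],[0,0,0,0,0,0,0.6]]]' 50
python3 - <<'E'
from h import *
im,P,*_=snap("scene"); cv2.imwrite("pics/g1.png",cv2.resize(im[110:240,170:310,::-1],None,fx=4,fy=4,interpolation=cv2.INTER_CUBIC))
plan([.462,-.2905,.146],.075)
E
```

```text
t: 4.4
tcp_pos: [0.4626, -0.2908, 0.1448]
tool_rot: [0.681, 0.733, 0.0, -0.001]
force: [-0.2, -0.1, -0.1]
finger_gap: 0.6
gripper_force: 0.0
t 4.45 tcp [ 0.4631 -0.2912  0.1457] F [-0.1   1.28 -0.37] gap 0.6 grip 0.0
shift [ 0.001  -0.0013 -0.0004] per row [ 0.001  -0.0013 -0.0004] turn [-0.006 -0.007 -0.015]
```

View pics/g1.png

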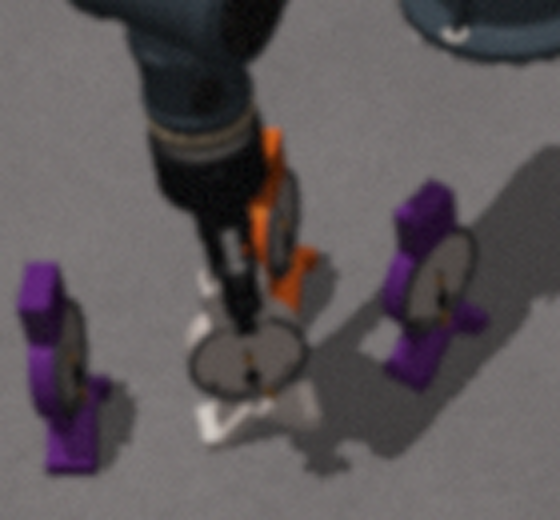

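The fingers straddle the lug at crop (240,270), and the dial at (248,360) is undisturbed. Next I close and lift.

```bash
python3 -m pendant '[[[0,0,0,0,0,0,0.2],[0,0,0,0,0,0,0.1],[0,0,0,0,0,0,0.1],[0,0,0,0,0,0,0.1],[0,0,0,0,0,0,0.1],[0,0,0,0,0,0,0.1],[0,0,0,0,0,0,0.1]]]' 60
python3 -m pendant '[[[0,0,-0.01,0,0,0,0.1],[0,0,-0.025,0,0,0,0.1],[0,0,-0.04,0,0,0,0.1],[0,0,-0.04,0,0,0,0.1],[0,0,-0.04,0,0,0,0.1],[0,0,-0.04,0,0,0,0.1],[0,0,-0.04,0,0,0,0.1],[0,0,-0.02,0,0,0,0.1],[0,0,0,0,0,0,0.1],[0,0,0,0,0,0,0.1],[0,0,0,0,0,0,0.1],[0,0,0,0,0,0,0.1]]]'
python3 - <<'E'
from h import *
# facing the camera: heading from gauge to scene camera
plan([.62,-.2,.40],-.194,n=6)
E
```

```text
t: 5.15
tcp_pos: [0.4634, -0.2918, 0.1471]
tool_rot: [0.681, 0.733, -0.0, 0.001]
force: [-2.1, -0.4, 5.6]
finger_gap: 0.268
gripper_force: 60.0
t: 6.35
tcp_pos: [0.4625, -0.2906, 0.3482]
tool_rot: [0.681, 0.732, 0.0, -0.002]
force: [-0.3, -0.5, -5.5]
finger_gap: 0.268
gripper_force: 59.5
t 6.35 tcp [ 0.4625 -0.2906  0.3482] F [-0.27 -0.53 -5.53] gap 0.268 grip 59.50252767652273
shift [ 0.0989  0.2044 -0.065 ] per row [ 0.0165  0.0341 -0.0108] turn [-0.025 -0.022  2.223]
```

```bash
python3 -m pendant '[[[0.015,0.034,-0.011,0,0,0.5,0.1],[0.015,0.034,-0.011,0,0,0.5,0.1],[0.015,0.034,-0.011,0,0,0.5,0.1],[0.015,0.034,-0.011,0,0,0.5,0.1],[0.015,0.034,-0.011,0,0,0.22,0.1],[0.015,0.034,-0.011,0,0,0,0.1],[0,0,-0.02,-0.8,0,0,0.1],[0,0,-0.02,-0.8,0,0,0.1],[0,0,0,-0.8,0,0,0.1],[0,0,0,-0.8,0,0,0.1],[0,0,0,-0.4,0,0,0.1],[0,0,0,0,0,0,0.1],[0,0,0,0,0,0,0.1],[0,0,0,0,0,0,0.1],[0,0,0,0,0,0,0.1],[0,0,0,0,0,0,0.1],[0,0,0,0,0,0,0.1],[0,0,0,0,0,0,0.1],[0,0,0,0,0,0,0.1]]]'
python3 - <<'E'
from h import *
st=monitor.sense(); print(st["tool_rot"],st["tcp_pos"])
S=[snap("scene") for _ in range(5)]
im=np.mean([s[0].astype(float) for s in S],0); _,P,s,M,K=S[0]
T=R.from_quat(st["tool_rot"]).as_matrix(); dial=st["tcp_pos"]+T@[0,0,.062-.005]+0
c=M.T@(dial+T@[0,.012,0]-s["eye"]); u,v=K[0,0]*c[0]/c[2]+K[0,2],K[1,1]*c[1]/c[2]+K[1,2]; print("expected dial px",u,v,c[2])
u,v=int(u),int(v); np.savez("idx.npz",im=im,st=st["tool_rot"],tcp=st["tcp_pos"],M=M,K=K,eye=s["eye"])
u0,v0=u-35,v-40; print(u0,v0)
cv2.imwrite("pics/d1.png",cv2.resize(im[v0:v0+70,u0:u0+70,::-1],None,fx=8,fy=8,interpolation=cv2.INTER_CUBIC))
E
```

```text
t: 8.25
tcp_pos: [0.6289, -0.2311, 0.4348]
tool_rot: [0.754, 0.621, 0.136, 0.165]
force: [-0.5, 0.0, -5.6]
finger_gap: 0.271
gripper_force: 62.0
[0.75418952 0.62070786 0.1361828  0.16545139] [ 0.62892814 -0.23113992  0.43484312]
expected dial px 248.91660642564165 169.08343909270883 1.1595896205440235
213 129[ WARN:0@5.053] global loadsave.cpp:1063 imwrite_ Unsupported depth image for selected encoder is fallbacked to CV_8U.
```

View pics/d1.png

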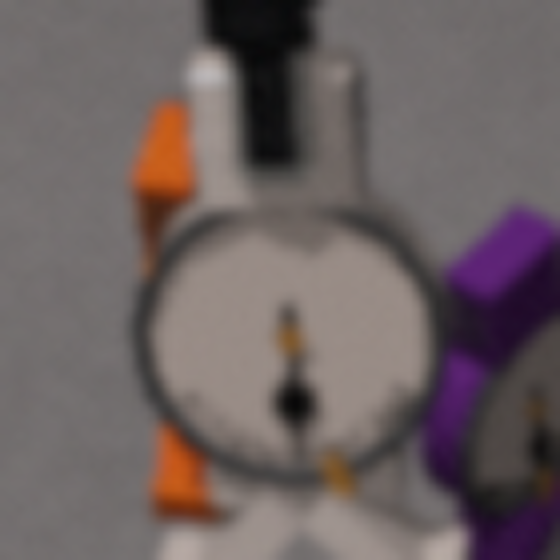

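The picture shows the dial centre at about crop (289,338), the pointer bob at (295,403) and the brass index tab at (340,473). I'll measure the index angle in the dial plane.

```bash
cat > idx.py <<'E'
from h import *
def measure(im,T,tcp,M,K,eye,r=34,thr=40):
    dial=tcp+T@[0,0,.057]
    def px2pl(uv,off):
        n=T[:,1]; p0=dial+n*off
        ray=np.c_[(uv[:,0]-K[0,2])/K[0,0],(uv[:,1]-K[1,2])/K[1,1],np.ones(len(uv))]@M.T
        k=((p0-eye)@n)/(ray@n); X=eye+ray*k[:,None]-dial
        return np.c_[X@T[:,0],-X@T[:,2]]   # gauge y, gauge z
    f=4; big=cv2.resize(im.astype(np.float32),None,fx=f,fy=f,interpolation=cv2.INTER_CUBIC)
    v,u=np.mgrid[:big.shape[0],:big.shape[1]]; uv=np.c_[((u+.5)/f-.5).ravel(),((v+.5)/f-.5).ravel()]
    c=big.reshape(-1,3); Y=px2pl(uv,.012); rad=np.hypot(Y[:,0],Y[:,1])
    near=rad<.062
    g=c.mean(1)
    dark=near&(g<85)&(rad>.034)&(rad<.054)&(Y[:,1]<.03)&(c.max(1)-c.min(1)<25)
    A=np.c_[2*Y[dark],np.ones(dark.sum())]; 
    for _ in range(3):
        s=np.linalg.lstsq(A,(Y[dark]**2).sum(1),rcond=None)[0]; ctr=s[:2]; rr=np.sqrt(s[2]+ctr@ctr)
        e=abs(np.hypot(*(Y[dark]-ctr).T)-rr)<.004; dark[np.where(dark)[0][~e]]=False; A=np.c_[2*Y[dark],np.ones(dark.sum())]
    Z=Y-ctr; R_=np.hypot(*Z.T); br=(c[:,0]-c[:,2]>thr)
    w=c[:,0]-c[:,2]
    hub=br&(R_<.012); tab=br&(R_>.030)&(R_<.050)&(abs(np.arctan2(Z[:,0],-Z[:,1]))<.8)
    cen=lambda m:(Z[m]*w[m,None]).sum(0)/w[m].sum()
    H,B=cen(hub),cen(tab); ang=lambda p:np.arctan2(p[0],-p[1])
    dk=(g<60)&(R_>.008)&(R_<.030)&(abs(np.arctan2(Z[:,0],-Z[:,1]))<1); D=Z[dk].mean(0)
    print("ctr",ctr.round(4),"rimR",rr.round(4),"hub",H.round(4),"tab",B.round(4),"pointer blob",D.round(4))
    print("index ang from rim ctr",ang(B).round(3)," from hub",ang(B-H).round(3),"  pointer from ctr",ang(D).round(3),"from hub",ang(D-H).round(3))
E
python3 - <<'E'
from idx import *
z=np.load("idx.npz"); T=R.from_quat(z["st"]).as_matrix()
for t in(25,40,60): measure(z["im"],T,z["tcp"],z["M"],z["K"],z["eye"],thr=t)
d=T[:,0]; print("gauge y tilt (expect pointer ~)",-T[2,0], "tcp",z["tcp"])
print(R.from_matrix(T).as_euler("ZYX"))
E
```

```text
ctr [ 0.0004 -0.0047] rimR 0.0423 hub [-0.0011 -0.    ] tab [-0.0084 -0.039 ] pointer blob [-0.001  -0.0193]
index ang from rim ctr -0.213  from hub -0.185   pointer from ctr -0.05 from hub 0.008
ctr [ 0.0004 -0.0047] rimR 0.0423 hub [-0.0011 -0.0001] tab [-0.0102 -0.039 ] pointer blob [-0.001  -0.0193]
index ang from rim ctr -0.256  from hub -0.229   pointer from ctr -0.05 from hub 0.008
ctr [ 0.0004 -0.0047] rimR 0.0423 hub [-0.0011 -0.0001] tab [-0.0146 -0.0383] pointer blob [-0.001  -0.0193]
index ang from rim ctr -0.365  from hub -0.34   pointer from ctr -0.05 from hub 0.008
gauge y tilt (expect pointer ~) -2.132655101666492e-05 tcp [ 0.62892814 -0.23113992  0.43484312]
[ 1.37723799e+00 -2.13265510e-05  2.70966426e+00]
```

```bash
sed -i 's/&(abs(np.arctan2(Z\[:,0\],-Z\[:,1\]))<.8)$/\&(Z[:,0]>.002)\&(Z[:,0]<.028)\&(Z[:,1]<-.02)/' idx.py
python3 - <<'E'
from idx import *
z=np.load("idx.npz"); T=R.from_quat(z["st"]).as_matrix()
for t in(25,40,60): measure(z["im"],T,z["tcp"],z["M"],z["K"],z["eye"],thr=t)
plan([.5717,.031,.40],-.194,n=6)
E
```

```text
ctr [ 0.0004 -0.0047] rimR 0.0423 hub [-0.0011 -0.    ] tab [ 0.0094 -0.0415] pointer blob [-0.001  -0.0193]
index ang from rim ctr 0.222  from hub 0.248   pointer from ctr -0.05 from hub 0.008
ctr [ 0.0004 -0.0047] rimR 0.0423 hub [-0.0011 -0.0001] tab [ 0.0095 -0.0419] pointer blob [-0.001  -0.0193]
index ang from rim ctr 0.224  from hub 0.25   pointer from ctr -0.05 from hub 0.008
ctr [ 0.0004 -0.0047] rimR 0.0423 hub [-0.0011 -0.0001] tab [ 0.0095 -0.0419] pointer blob [-0.001  -0.0193]
index ang from rim ctr 0.224  from hub 0.25   pointer from ctr -0.05 from hub 0.008
t 8.5 tcp [ 0.6289 -0.2312  0.4349] F [ 0.4   0.7  -5.76] gap 0.269 grip 62.00204707682133
shift [ 0.3078 -0.1392 -0.0162] per row [ 0.0513 -0.0232 -0.0027] turn [ 3.6e+00 -1.0e-03  3.0e-03]
```

```bash
python3 -m pendant '[[[0,0,0,0.9,0,0,0.1],[0,0,0,0.9,0,0,0.1],[0,0,0,0.9,0,0,0.1],[0,0,0,0.9,0,0,0.1],[0.044,-0.019,0,0,0,0,0.1],[0.044,-0.019,0,0,0,0,0.1],[0.044,-0.019,0,0,0,0,0.1],[0.044,-0.019,0,0,0,0,0.1],[0.044,-0.019,0,0,0,0,0.1],[0.044,-0.019,0,0,0,0,0.1],[0.044,-0.019,0,0,0,0,0.1],[0,0,0.03,0,0,0,0.1],[0,0,0.03,0,0,0,0.1],[0,0,0.03,0,0,0,0.1],[0,0,0.03,0,0,0,0.1],[0,0,0.024,0,0,0,0.1],[0,0,0,0,0,0,0.1],[0,0,0,0,0,0,0.1]]]'
python3 - <<'E'
from h import *
plan([.5717,.031,.235],-.194)
im,P,s,M,K=snap("top"); cv2.imwrite("pics/t2.png",cv2.resize(im[130:280,210:360,::-1],None,fx=4,fy=4))
im,P,s,M,K=snap("scene"); im=im[60:270,260:440,::-1]; cv2.imwrite("pics/s2.png",cv2.resize(im,None,fx=2.8,fy=2.8,interpolation=cv2.INTER_CUBIC))
E
```

```text
t: 10.3
tcp_pos: [0.5729, 0.0311, 0.3203]
tool_rot: [0.772, 0.635, 0.001, 0.001]
force: [0.6, -0.2, -4.5]
finger_gap: 0.274
gripper_force: 62.3
t 10.3 tcp [0.5729 0.0311 0.3203] F [ 0.57 -0.18 -4.54] gap 0.274 grip 62.29916787939146
shift [-0.0005 -0.0017  0.1066] per row [-0.0005 -0.0017  0.1066] turn [ 0.019 -0.005  0.002]
```

View pics/s2.png

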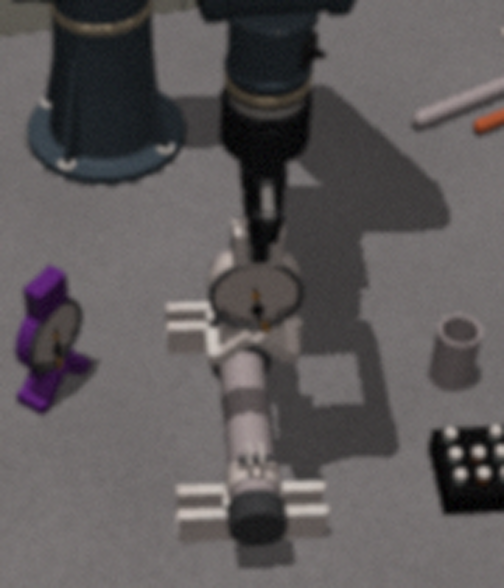

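The gauge hangs upright over the pipe: dial at (256,295), foot above the bare stretch at (245,370). I'll descend to just above contact.

```bash
python3 -m pendant '[[[0,0,0.025,0,0,0,0.1],[0,0,0.03,0,0,0,0.1],[0,0,0.03,0,0,0,0.1],[0,0,0.02,0,0,0,0.1],[0,0,0.0116,0,0,0,0.1],[0,0,0,0,0,0,0.1],[0,0,0,0,0,0,0.1]]]'
python3 -m pendant '[[[0,0,0.0025,0,0,0,0.1],[0,0,0,0,0,0,0.1]]]'; python3 -m pendant '[[[0,0,0.0025,0,0,0,0.1],[0,0,0,0,0,0,0.1]]]'
```

```text
t: 11.1
tcp_pos: [0.573, 0.031, 0.2276]
tool_rot: [0.772, 0.635, 0.001, 0.001]
force: [0.5, -0.4, -4.5]
finger_gap: 0.268
gripper_force: 62.2
t: 11.3
tcp_pos: [0.5724, 0.031, 0.2252]
tool_rot: [0.772, 0.635, 0.001, 0.001]
force: [-0.6, 0.8, -5.5]
finger_gap: 0.273
gripper_force: 62.2
t: 11.5
tcp_pos: [0.5718, 0.0311, 0.2224]
tool_rot: [0.772, 0.635, 0.0, 0.0]
force: [0.2, -0.3, -5.9]
finger_gap: 0.272
gripper_force: 62.2
```

```bash
for i in 1 2; do python3 -m pendant '[[[0,0,0.0012,0,0,0,0.1],[0,0,0,0,0,0,0.1]]]' | sed -n '2p;4p'; done
```

```text
tcp_pos: [0.5718, 0.0311, 0.2213]
force: [-0.4, 0.5, -5.2]
tcp_pos: [0.5719, 0.031, 0.2204]
force: [0.2, -0.1, -5.0]
```

```bash
python3 -m pendant '[[[0,0,0.0012,0,0,0,0.1],[0,0,0,0,0,0,0.1]]]' | sed -n '2p;4p';  python3 -m pendant '[[[0,0,0.001,0,0,0,0.1],[0,0,0,0,0,0,0.1]]]' | sed -n '2p;4p'
```

```text
tcp_pos: [0.5721, 0.0309, 0.2201]
force: [-0.8, -0.7, -0.4]
tcp_pos: [0.5721, 0.0309, 0.2201]
force: [-2.0, 0.4, 5.5]
```

```bash
python3 -m pendant '[[[0,0,-0.0003,0,0,0,0.1],[0,0,0,0,0,0,0.1],[0,0,0,0,0,0,0.1],[0,0,0,0,0,0,0.1]]]' | sed -n '1,4p';  python3 -m pendant '[[[0.0028,0,0.00002,0,-0.125,0,0.1],[0.0028,0,0.00002,0,-0.125,0,0.1],[0.0028,0,0.00002,0,-0.125,0,0.1],[0,0,0,0,0,0,0.1]]]' | sed -n '2,4p'
```

```text
t: 12.7
tcp_pos: [0.5721, 0.0309, 0.2201]
tool_rot: [0.772, 0.636, 0.0, 0.001]
force: [-2.6, -0.9, 6.3]
tcp_pos: [0.5737, 0.0377, 0.2198]
tool_rot: [0.772, 0.636, -0.017, 0.015]
force: [-1.9, -1.1, 5.5]
```

```bash
python3 -m pendant '[[[0.0028,0,0.00002,0,-0.125,0,0.1],[0.0028,0,0.00002,0,-0.125,0,0.1],[0.0028,0,0.00002,0,-0.125,0,0.1],[0.0028,0,0.00002,0,-0.125,0,0.1],[0,0,0,0,0,0,0.1]]]' | sed -n '2,4p'
```

```text
tcp_pos: [0.5757, 0.0466, 0.2192]
tool_rot: [0.771, 0.635, -0.04, 0.034]
force: [-2.0, -0.2, 5.8]
```

```bash
python3 -m pendant '[[[0.0028,0,0.00002,0,-0.125,0,0.1],[0.0028,0,0.00002,0,-0.125,0,0.1],[0.0028,0,0.00002,0,-0.125,0,0.1],[0.0028,0,0.00002,0,-0.125,0,0.1],[0,0,0,0,0,0,0.1]]]' | sed -n '2,4p'
```

```text
tcp_pos: [0.5776, 0.0554, 0.2179]
tool_rot: [0.769, 0.634, -0.063, 0.054]
force: [-0.8, -0.8, 5.4]
```

Steady light contact at a lean of 0.165 rad. I'll add the remaining 0.075, let it settle, and look.

```bash
python3 -m pendant '[[[0.0028,0,0.00002,0,-0.125,0,0.1],[0.0028,0,0.00002,0,-0.125,0,0.1],[0.0028,0,0.00002,0,-0.125,0,0.1],[0.0028,0,0.00002,0,-0.125,0,0.1],[0.0028,0,0.00002,0,-0.125,0,0.1],[0,0,0,0,0,0,0.1],[0,0,0,0,0,0,0.1],[0,0,0,0,0,0,0.1],[0,0,0,0,0,0,0.1],[0,0,0,0,0,0,0.1],[0,0,0,0,0,0,0.1],[0,0,0,0,0,0,0.1],[0,0,0,0,0,0,0.1],[0,0,0,0,0,0,0.1],[0,0,0,0,0,0,0.1],[0,0,0,0,0,0,0.1],[0,0,0,0,0,0,0.1],[0,0,0,0,0,0,0.1],[0,0,0,0,0,0,0.1],[0,0,0,0,0,0,0.1]]]' | sed -n '1,4p'
python3 - <<'E'
from idx import *
st=monitor.sense(); T=R.from_quat(st["tool_rot"]).as_matrix(); print("lean",np.arcsin(-T[2,0]),"square",np.arctan2(T[1,1],T[0,1]), "vee",st["tcp_pos"]+T[:,2]*.151)
S=[snap("scene") for _ in range(8)]; im=np.mean([s[0].astype(np.float32) for s in S],0); _,P,s,M,K=S[0]
for t in(25,40): measure(im,T,st["tcp_pos"]+T[:,2]*.006,M,K,s["eye"],thr=t)
dial=st["tcp_pos"]+T@[0,.012,.063]; c=M.T@(dial-s["eye"]); u,v=int(K[0,0]*c[0]/c[2]+K[0,2]),int(K[1,1]*c[1]/c[2]+K[1,2]); print(u,v)
cv2.imwrite("pics/f1.png",cv2.resize(im[v-25:v+35,u-30:u+30,::-1].astype(np.uint8),None,fx=9,fy=9,interpolation=cv2.INTER_CUBIC))
E
```

```text
t: 16.1
tcp_pos: [0.5798, 0.0662, 0.2156]
tool_rot: [0.767, 0.631, -0.091, 0.077]
force: [0.8, 0.5, 4.5]
lean 0.23969926589117507 square -0.19298002513394608 vee [0.57335485 0.03091707 0.06890804]
ctr [-0.0022 -0.0003] rimR 0.04 hub [-0.0004  0.0033] tab [ 0.0105 -0.0369] pointer blob [ 0.0048 -0.0172]
index ang from rim ctr 0.277  from hub 0.265   pointer from ctr 0.272 from hub 0.249
ctr [-0.0022 -0.0003] rimR 0.04 hub [-0.0005  0.0033] tab [ 0.0101 -0.0354] pointer blob [ 0.0048 -0.0172]
index ang from rim ctr 0.279  from hub 0.269   pointer from ctr 0.272 from hub 0.254
357 192
```

View pics/f1.png

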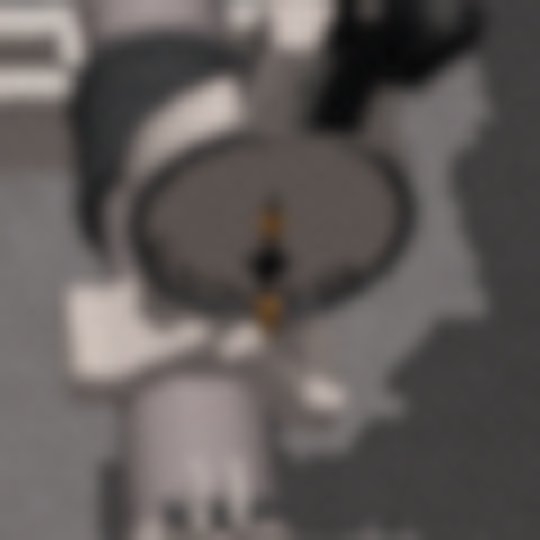

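The pivot (272,220), bob (267,262) and tab (268,312) line up, and measured pointer and index agree to about 0.02 rad. Contact is light, about 10 N. I'm handing in.

```bash
python3 -c "
from station import job; print(job.sign_off())"
```

```text
the job is handed in; nothing more can be done
None
```

The gauge is seated on the bare stretch of the pipe, leaning 0.24 rad, with the pointer within about 0.02 rad of the index mark and roughly 10 N on the pipe; it is still gripped and the job is handed in, but sign-off returned no verdict.

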